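# Transfer microscope objectives to the outgoing rack in reverse order

## Robot

A 6-joint arm with a two-finger parallel gripper is mounted at the origin on the work surface. World frame = base frame: x ahead of the robot, y to its left, z up, the work surface at z = 0. Lengths are in mm, angles in degrees, forces in N, time in s.
With the tool pointing down it reaches from about 300 to 850 mm from the base axis. Payload 4.2 kg.
Tool frame: the origin (TCP) lies on the centre line of the jaws, within the pads' length; the fingertips stand 11 mm ahead of it and the grasp point (between the pads) lies 8 mm behind it; z points along the fingers, y is the line along which they close (so a half turn about z gives the same grasp; the last joint's range is limited). The gripper opens to 91 mm and grips with 3 to 60 N. Pads are 32 mm wide; open, the fingers measure 118 mm over their backs; the gripper's body (76 mm by 178 mm) begins 60 mm behind the grasp point.
Start: joints at [-65.604, 18.312, 89.639, -0, 72.044, -1.146], TCP at [247.933, -518.817, 224.976] pointing down, gripper open.
Joint ranges: [-177.97, 177.97], [-48.28, 115.42], [12.27, 149.76], [-77.06, 257.06], [2.81, 150.46], [-146.56, 146.56]. Speed limits (degrees/s): [147.25, 147.25, 180, 180, 180, 180].

## Interface

Orientations are given as [roll, pitch, yaw] about the fixed x, y, z axes, in that order (R = Rz(yaw) Ry(pitch) Rx(roll)).
In Python, from workcell import env, grab_frame, camera_model, models gives the robot as it stands.
- The arm moves only by the shell command python3 -m crank 'ROWS' [FORCE]. ROWS is text: rows parted by semicolons, each of 7 numbers parted by spaces: the closure, from -1 (fully open) to 1 (shut), so that 0 is half open, then the shift along the tool's x, y, z in mm, then the turn, a rotation vector about the tool's x, y, z in degrees. A call has 1 to 10 rows; each row shifts and turns the commanded pose from where the row before left it, along the tool's axes as they then stand; what a row does not reach is not made up. A row lasts 1/8 s, in which the tool goes at most 62.5 mm and 10.7 degrees, less where a joint would pass 70% of its speed; a pose out of reach is approached as far as the arm can. A call is refused whole if a number of a shift passes 62.5 or a number of a turn 10.7, either way. A call with a gripper value outside its range is refused whole. The fingers move at their own pace and stop on an object; FORCE is the grip in N (left out, the last holds). Time passes only in rows, so rows that do not move let the fingers close. It gives the time, the measured TCP pose, the force, the opening and the grip force at its end, in the units of the state.
- env.state(): the state, without advancing time (a new reading comes with each control period).
- grab_frame(name): name is "scene" or "top" or "wrist"; returns the picture (400x640x3 uint8, blue, green, red); there is no depth.
- camera_model(name): a dict with "K" (3x3 intrinsics, pixels), "R" (3x3) and "t" (3): a world point X has camera coordinates R X + t; the wrist camera has in their place "mount" (4x4, takes a point from camera to tool coordinates, whose origin is the TCP and whose axes are the flange's). Camera axes: x right, y down, z forward; pixel columns grow to the right and rows downward; lengths in mm; the calibration is good to about 2 mm. A picture is of the moment at which its call begins: read the wrist's pose just before it. camera_model takes no time and is no camera call.
- env.job_done(): hands the job in; it is judged then, once.
Trained networks look in the newest picture that a camera, given by its name, has taken for a name from the list of things; names that differ only in an ending like _2 or _b are one class to them, and where a whole thing is asked for, a point or a joint stands for the part that bears it (a point fixed in the world has none). Each returns a list of dicts, best first, with "p" (0 to 1); they miss things now and then, are a little off and sometimes report something else, mostly with a low value. They report only what shows in the picture. A call takes as long as a camera call.
- models.search_frame(name, camera): "point" ([x, y, z] in mm, in world coordinates, good to about 4 mm: the middle of the surface that is visible of it).
The state is a dict: "time_s": time; "qpos": joint angles; "qvel": joint speeds; "effort": joint torques, N m; "ee_pos": TCP position; "ee_rot": TCP orientation; "force": force on the tool from outside, world axes, zero at the start; "torque": the same for the moment, N m; "gripper_width": finger opening in mm; "gripper_force": force on a finger pad.
Only numpy, scipy, OpenCV 4.12 (cv2) and the standard library are available. Lean on these libraries where they do the work, as an engineer would, in place of code of your own. Each camera call takes 0.05 s, during which the arm holds its last target. There are 200 camera calls.

## Task

Move the four capped microscope objectives from the incoming rack (aluminium, white seats) into the pockets of the black outgoing rack in reverse order, one per pocket: the objective nearest the orange end block of the incoming rack goes to the pocket farthest from the orange block of the outgoing rack, the next one to the pocket beside it, and so on. They are optics: keep them upright, set each down on the floor of its pocket rather than dropping it, and leave all four standing there, released.

Things in the scene. Friction and masses are not known exactly. Their poses are not given: they have to be found in the camera images.
- lens_red: microscope objective with a red dust cap: an upright cylinder 30 mm in diameter and 66 mm high, loose, about 0.14 kg; steel barrel with dark bands from 0 to 42 mm, plain red cap (fast on the barrel, rounded top edge) from 42 to 66 mm, both good to grip. Origin: centre of its underside; z up along its axis; round, so its yaw does not matter. At the start it stands in the red-striped seat on the incoming rack, its underside 12 mm above the table
- lens_yellow: microscope objective with a yellow dust cap: an upright cylinder 30 mm in diameter and 66 mm high, loose, about 0.14 kg; steel barrel with dark bands from 0 to 42 mm, plain yellow cap (fast on the barrel, rounded top edge) from 42 to 66 mm, both good to grip. Origin: centre of its underside; z up along its axis; round, so its yaw does not matter. At the start it stands in the yellow-striped seat on the incoming rack, its underside 12 mm above the table
- lens_green: microscope objective with a green dust cap: an upright cylinder 30 mm in diameter and 66 mm high, loose, about 0.14 kg; steel barrel with dark bands from 0 to 42 mm, plain green cap (fast on the barrel, rounded top edge) from 42 to 66 mm, both good to grip. Origin: centre of its underside; z up along its axis; round, so its yaw does not matter. At the start it stands in the green-striped seat on the incoming rack, its underside 12 mm above the table
- lens_blue: microscope objective with a blue dust cap: an upright cylinder 30 mm in diameter and 66 mm high, loose, about 0.14 kg; steel barrel with dark bands from 0 to 42 mm, plain blue cap (fast on the barrel, rounded top edge) from 42 to 66 mm, both good to grip. Origin: centre of its underside; z up along its axis; round, so its yaw does not matter. At the start it stands in the blue-striped seat on the incoming rack, its underside 12 mm above the table
- seat_red: fixed white square seat with two red stripes on its rim, 54 x 54 mm, 14 mm high, with a 38 mm square pocket 10 mm deep; the red objective starts in it. It stays on the incoming rack, so it shows where the red objective came from. Origin: centre of its underside, which lies 8 mm above the table; z up, x and y parallel to those of the incoming rack
- seat_yellow: fixed white square seat with two yellow stripes on its rim, 54 x 54 mm, 14 mm high, with a 38 mm square pocket 10 mm deep; the yellow objective starts in it. It stays on the incoming rack, so it shows where the yellow objective came from. Origin: centre of its underside, which lies 8 mm above the table; z up, x and y parallel to those of the incoming rack
- seat_green: fixed white square seat with two green stripes on its rim, 54 x 54 mm, 14 mm high, with a 38 mm square pocket 10 mm deep; the green objective starts in it. It stays on the incoming rack, so it shows where the green objective came from. Origin: centre of its underside, which lies 8 mm above the table; z up, x and y parallel to those of the incoming rack
- seat_blue: fixed white square seat with two blue stripes on its rim, 54 x 54 mm, 14 mm high, with a 38 mm square pocket 10 mm deep; the blue objective starts in it. It stays on the incoming rack, so it shows where the blue objective came from. Origin: centre of its underside, which lies 8 mm above the table; z up, x and y parallel to those of the incoming rack
- rack_in: incoming rack, fixed: flat aluminium plate 70 x 270 mm, 8 mm thick, with the four seats in a row, centred at y = +90, +30, -30 and -90 mm; which seat is at which place changes; an orange block (70 x 20 mm, 20 mm high, centred at y = +145 mm) marks its +y end. Origin: centre of the 270 mm length at table height (the orange block not counted); x across the rack, y along the row, z up
- rack_out: outgoing rack, fixed, empty at the start: black plastic block 70 x 270 mm, 20 mm high, with four open-topped square pockets, each 48 x 48 mm inside and 14 mm deep (its pale floor 6 mm above the table), centred at x = 0 and y = +90, +30, -30 and -90 mm; an orange block (70 x 20 mm, 20 mm high, centred at y = +145 mm) marks its +y end. Origin: centre of the 270 mm length at table height (the orange block not counted); x across the rack, y along the row, z up

How it is judged:
By the outcome, as a careful person would: the job done as asked, in the order asked, and still so for the second after the job is handed in, with the robot touching nothing.
It also fails if it takes over 104 s, if anything falls off the work surface, if the arm or the gripper's body presses on something with over 40 N, if the wrist force passes 120 N, or if a joint passes its speed limit or range.

## Working session

There is one attempt and no reset: what is moved stays moved. The work goes in short steps, Python scripts to look and compute and a shell command to move; the robot and the scene stay as the last step left them, time stands still between calls to the robot, and variables do not carry over. Pictures are saved under pics/ and viewed, at most 14 in all, crops included, and the job is handed in when it is done.

```bash
mkdir -p pics
python3 - <<'E'
from workcell import env, grab_frame, camera_model, models
import cv2
s=env.state(); print({k:s[k] for k in('time_s','ee_pos','ee_rot','gripper_width','force')})
for c in('scene','top'):
    cv2.imwrite(f'pics/{c}0.png',grab_frame(c))
for n in ['lens_red','lens_yellow','lens_green','lens_blue','seat_red','seat_blue','rack_in','rack_out']:
    print(n,[(round(d['p'],2),[round(float(v)) for v in d['point']]) for d in models.search_frame(n,'top')[:2]])
m=camera_model('wrist')['mount']; print(m, camera_model('top'))
E
```

```text
{'time_s': 0.0, 'ee_pos': array([ 247.74514001, -518.3348335 ,  224.11817054]), 'ee_rot': array([-1.79896540e+02, -3.44654121e-03,  2.55458829e+01]), 'gripper_width': 90.8674277739934, 'force': array([ 0.08925098, -0.19495827,  0.2505503 ])}
lens_red [(0.74, [535, 180, 75])]
lens_yellow [(0.51, [627, 107, 76])]
lens_green [(0.61, [495, 219, 77]), (0.16, [580, 142, 23])]
lens_blue [(0.62, [576, 148, 78])]
seat_red [(0.71, [537, 185, 22])]
seat_blue [(0.58, [582, 144, 25])]
rack_in [(0.71, [595, 140, 7]), (0.16, [534, 183, 76])]
rack_out [(0.97, [570, -197, 19])]
[[-2.90734219e-04 -9.65135469e-01 -2.61750725e-01  7.26416466e+01]
 [ 9.99999940e-01 -3.29242706e-04  1.03264707e-04 -2.74248159e-01]
 [-1.85843949e-04 -2.61750680e-01  9.65135507e-01 -1.59622026e+02]
 [ 0.00000000e+00  0.00000000e+00  0.00000000e+00  1.00000000e+00]] {'K': array([[515.73819084,   0.        , 323.45174527],
       [  0.        , 515.73819084, 203.90179733],
       [  0.        ,   0.        ,   1.        ]]), 'R': array([[-0.02622103, -0.99953275,  0.01570806],
       [-0.99660506,  0.02491101, -0.07847163],
       [ 0.07804366, -0.01771234, -0.99679259]]), 't': array([ -22.48518244,  552.80227505, 1092.62682448])}
```

View pics/top0.png

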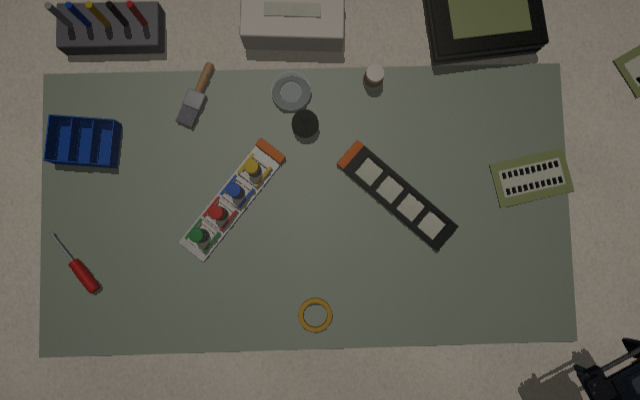

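View pics/scene0.png

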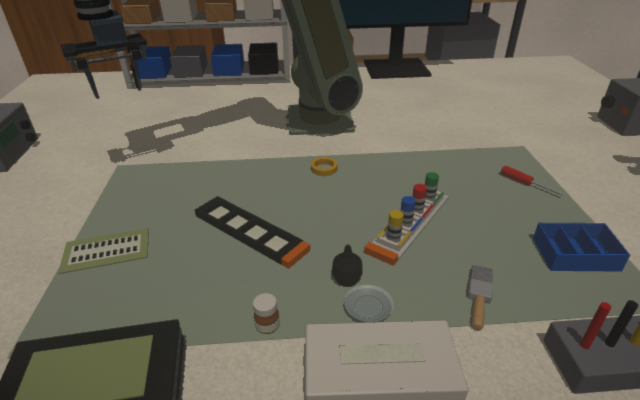

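Order from the orange end is yellow, blue, red, green at about (270,150) down to (195,240). The outgoing rack runs from its orange end at (350,155) to (440,235). So yellow goes to the far pocket, then blue, red and green, with green nearest the orange.

```bash
cat > h.py <<'E'
import numpy as np, cv2
from scipy.optimize import least_squares
from scipy.spatial.transform import Rotation as Ro
from workcell import env, grab_frame, camera_model
def grab(c):
    s=env.state(); im=grab_frame(c); m=camera_model(c); K=np.array(m['K'])
    if 'R' in m: R,t=np.array(m['R']),np.array(m['t'])
    else:
        T=np.eye(4); T[:3,:3]=Ro.from_euler('xyz',s['ee_rot'],degrees=True).as_matrix(); T[:3,3]=s['ee_pos']
        W=np.linalg.inv(T@np.array(m['mount'])); R,t=W[:3,:3],W[:3,3]
    return im,K,R,t
def proj(X,K,R,t): p=(np.atleast_2d(X)@R.T+t)@K.T; return p[:,:2]/p[:,2:]
def ray(uv,z,K,R,t):
    d=R.T@np.linalg.inv(K)@[*uv,1]; c=-R.T@t; return c+d*(z-c[2])/d[2]
HUE={'red':[(0,6),(172,180)],'yellow':[(20,32)],'green':[(45,85)],'blue':[(100,125)],'orange':[(7,16)]}
def blob(im,col,roi=None,smin=110):
    h,s,v=cv2.split(cv2.cvtColor(im,cv2.COLOR_BGR2HSV)); m=np.zeros(h.shape,np.uint8)
    for a,b in HUE[col]: m|=((h>=a)&(h<=b)&(s>smin)&(v>40)).astype(np.uint8)
    m=cv2.morphologyEx(m,cv2.MORPH_OPEN,np.ones((3,3),np.uint8))
    if roi is not None: k=np.zeros_like(m); x,y,r=map(int,roi); k[max(0,y-r):y+r,max(0,x-r):x+r]=1; m*=k
    n,l,st,c=cv2.connectedComponentsWithStats(m)
    return [(st[i,4],c[i]) for i in sorted(range(1,n),key=lambda i:-st[i,4])]
def cap(uv,z0,cam):
    a=np.linspace(0,6.28,40); o=np.c_[15*np.cos(a),15*np.sin(a)]
    def f(p):
        X=np.r_[np.c_[o+p,0*a+z0+42],np.c_[o*.93+p,0*a+z0+66]]
        M=cv2.moments(cv2.convexHull(proj(X,*cam).astype(np.float32)))
        return [M['m10']/M['m00']-uv[0],M['m01']/M['m00']-uv[1]]
    return least_squares(f,ray(uv,z0+60,*cam)[:2],diff_step=1e-3).x
E
python3 - <<'E'
from h import *
im,*cam=grab('top')
for c,p in dict(red=(535,180,70),yellow=(627,107,70),green=(495,219,70),blue=(576,148,70)).items():
    b=blob(im,c,(*proj(p,*cam)[0],16)); print(c,b[0], cap(b[0][1],12,cam).round(1))
for a,uv in blob(im,'orange')[:4]: print('orange',a,uv,ray(uv,20,*cam).round(1))
# pockets
h,s,v=cv2.split(cv2.cvtColor(im,cv2.COLOR_BGR2HSV))
m=((v>120)).astype(np.uint8)
n,l,st,c=cv2.connectedComponentsWithStats(m)
for i in range(1,n):
    if 335<c[i][0]<460 and 140<c[i][1]<255: print('pocket',st[i,4],c[i].round(1),ray(c[i],13,*cam).round(1))
cv2.imwrite('pics/crop.png',cv2.resize(im[120:280,160:480],None,fx=2.4,fy=2.4,interpolation=cv2.INTER_CUBIC))
E
```

```text
red (np.int32(193), array([215.09326425, 211.32642487])) [539.  188.8]
yellow (np.int32(184), array([250.74456522, 165.93478261])) [632.  113.7]
green (np.int32(151), array([195.27152318, 234.71523179])) [491.7 229.9]
blue (np.int32(171), array([232.66666667, 188.88304094])) [584.8 152. ]
orange 297 [270.26262626 150.56565657] [671.6  76.1  20. ]
orange 291 [349.63917526 154.40549828] [659.1 -96.7  20. ]
pocket 202 [349.6 153.9] [661.6 -97.1  13. ]
pocket 94 [371.8 166.4] [ 632.5 -144.9   13. ]
pocket 11 [362.7 165.8] [ 634.4 -125.1   13. ]
pocket 2 [357.5 172.5] [ 619.9 -113.2   13. ]
pocket 2 [374.5 172. ] [ 620.1 -150.5   13. ]
pocket 1 [377. 175.] [ 613.3 -155.8   13. ]
pocket 1 [363. 177.] [ 609.7 -124.9   13. ]
pocket 92 [392.9 183.8] [ 593.2 -189.9   13. ]
pocket 14 [383.1 183.3] [ 594.7 -168.6   13. ]
pocket 3 [385. 188.] [ 584.3 -172.3   13. ]
pocket 2 [378.5 190. ] [ 580.2 -157.9   13. ]
pocket 1 [387. 190.] [ 579.8 -176.6   13. ]
pocket 1 [395. 190.] [ 579.3 -194.1   13. ]
pocket 1 [384. 192.] [ 575.5 -169.8   13. ]
pocket 1 [396. 194.] [ 570.5 -196.    13. ]
pocket 103 [411.8 201.4] [ 553.5 -230.    13. ]
pocket 2 [415.5 207.5] [ 539.8 -237.5   13. ]
pocket 3 [399.3 208.7] [ 538.2 -202.    13. ]
pocket 1 [408. 210.] [ 534.8 -220.9   13. ]
pocket 1 [419. 210.] [ 534.2 -245.    13. ]
pocket 100 [432.8 219.2] [ 513.2 -274.4   13. ]
pocket 1 [423. 223.] [ 505.6 -252.5   13. ]
pocket 3 [426.7 224.7] [ 501.8 -260.4   13. ]
pocket 6 [436.3 224.8] [ 500.9 -281.5   13. ]
pocket 2 [420.5 226. ] [ 499.2 -246.8   13. ]
pocket 1 [434. 227.] [ 496.3 -276.2   13. ]
pocket 1 [440. 228.] [ 493.8 -289.2   13. ]
pocket 1 [432. 237.] [ 474.7 -270.9   13. ]
```

View pics/crop.png

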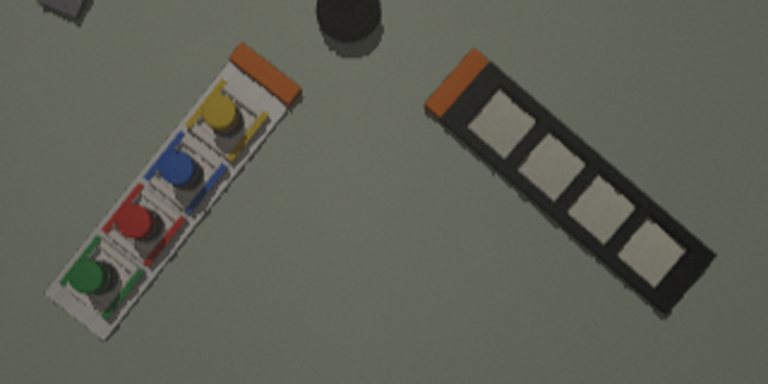

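```bash
python3 -m crank '-1 0 0 0 0 0 -10.7; -1 52 3 -8 0 0 -10.7; -1 53 3 -8 0 0 0; -1 53 3 -8 0 0 0; -1 53 3 -8 0 0 0; -1 53 3 -8 0 0 0; -1 53 3 -8 0 0 0; -1 53 3 -8 0 0 0; -1 53 3 -8 0 0 0; -1 53 3 -8 0 0 0' 20
python3 -m crank '-1 0 0 0 0 0 0; -1 0 0 0 0 0 0'
python3 - <<'E'
from h import *
im,*cam=grab('wrist'); cv2.imwrite('pics/w1.png',im); np.savez('w1.npz',im=im,K=cam[0],R=cam[1],t=cam[2])
h,s,v=cv2.split(cv2.cvtColor(im,cv2.COLOR_BGR2HSV))
for a,uv in blob(im,'orange')[:2]: print('orange',a,uv,ray(uv,20,*cam).round(1))
for T in (100,130):
  m=cv2.morphologyEx((v>T).astype(np.uint8),cv2.MORPH_OPEN,np.ones((5,5),np.uint8)); n,l,st,c=cv2.connectedComponentsWithStats(m)
  for i in range(1,n):
    if 500<st[i,4]<20000: print(T,st[i],c[i].round(1),ray(c[i],13,*cam).round(1))
E
```

```text
time_s: 1.8
ee_pos: [599.8, -195.8, 297.3]
ee_rot: [180.0, 0.0, 46.9]
force: [0.9, -0.9, 0.2]
gripper_width: 91.3
gripper_force: 0.0
time_s: 2.05
ee_pos: [598.3, -197.2, 296.6]
ee_rot: [-180.0, 0.1, 47.0]
force: [-0.2, 0.1, -0.3]
gripper_width: 91.4
gripper_force: 0.0
orange 678 [299.30530973  93.25663717] [658.7 -98.7  20. ]
orange 336 [221.33630952   9.5952381 ] [655.3  53.5  20. ]
100 [ 546   30   94  146 8383] [603.2 101.1] [ 988.8 -421.6   13. ]
100 [285 116  30  30 884] [299.7 130.4] [ 621.5 -137.8   13. ]
100 [287 155  28  28 780] [300.5 168.4] [ 580.8 -181.8   13. ]
100 [288 191  28  25 664] [301.5 203. ] [ 541.6 -225.1   13. ]
100 [289 226  27  23 601] [302.1 236.7] [ 500.2 -270.    13. ]
100 [ 215  280  188   39 4999] [308.6 297.3] [ 425.4 -365.6   13. ]
130 [ 546   31   94  144 8280] [603.3 101.2] [ 988.9 -421.9   13. ]
130 [285 116  30  30 851] [299.8 130.8] [ 621.2 -138.3   13. ]
130 [287 155  28  28 778] [300.5 168.4] [ 580.8 -181.8   13. ]
130 [ 216  280  186   38 4774] [308.4 296.9] [ 425.7 -364.8   13. ]
```

View pics/w1.png

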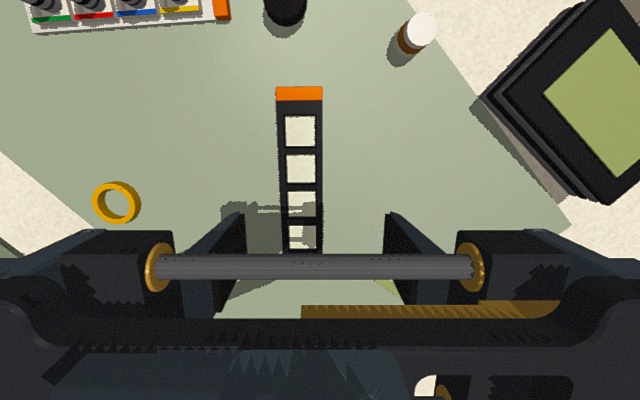

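```bash
python3 -m crank '-1 0 0 0 0 0 -10.4; -1 0 0 0 0 0 -10.4; -1 0 0 0 0 0 -10.4; -1 0 0 0 0 0 -10.4; -1 0 0 0 0 0 -10.4; -1 0 0 0 0 0 -10.4; -1 0 0 0 0 0 -10.4; -1 0 0 0 0 0 -10.4; -1 0 0 0 0 0 -9.8'
python3 -m crank '-1 29 43 0 0 0 0; -1 29 43 0 0 0 0; -1 29 43 0 0 0 0; -1 29 43 0 0 0 0; -1 29 43 0 0 0 0; -1 29 43 0 0 0 0; -1 0 0 0 0 0 0; -1 0 0 0 0 0 0'
python3 - <<'E'
from h import *
im,*cam=grab('wrist'); cv2.imwrite('pics/w2.png',im)
for c,p in dict(red=(539,189,70),yellow=(632,114,70),green=(492,230,70),blue=(585,152,70)).items():
    q=proj(p,*cam)[0]
    for b in blob(im,c,(*q,35))[:3]: print(c,q.round(),b[0],b[1].round(1),cap(b[1],12,cam).round(1))
for a,uv in blob(im,'orange')[:3]: print('orange',a,uv,ray(uv,20,*cam).round(1))
E
```

```text
time_s: 3.22
ee_pos: [597.4, -198.5, 297.0]
ee_rot: [-180.0, -0.0, 140.1]
force: [-0.6, 0.5, -0.3]
gripper_width: 91.3
gripper_force: 0.0
time_s: 4.22
ee_pos: [631.2, 110.9, 296.9]
ee_rot: [-179.9, 0.0, 139.9]
force: [0.0, -0.4, 0.6]
gripper_width: 91.2
gripper_force: 0.0
red [315.  85.] 456 [311.7  84. ] [534.7 186.1]
red [315.  85.] 166 [296.9  87.6] [525.5 168.2]
red [315.  85.] 156 [329.5  87. ] [552.8 201.8]
yellow [317. 175.] 381 [314.5 173.3] [628.6 111.9]
yellow [317. 175.] 135 [329.5 167.6] [636.1 133.5]
yellow [317. 175.] 132 [299.3 168.8] [609.6  99.4]
green [316.  31.] 555 [313.   31.5] [488.7 227.3]
green [316.  31.] 135 [295.5  42.5] [483.8 202.2]
green [316.  31.] 118 [329.5  36.3] [506.3 239.8]
blue [316. 131.] 352 [312.5 130. ] [580.6 148.7]
blue [316. 131.] 140 [329.5 129. ] [594.7 167.5]
blue [316. 131.] 110 [298.1 129.7] [567.4 133.8]
orange 555 [314.69369369 200.2954955 ] [669.4  77.8  20. ]
orange 9 [440. 220.] [831.1 216.4  20. ]
```

View pics/w2.png

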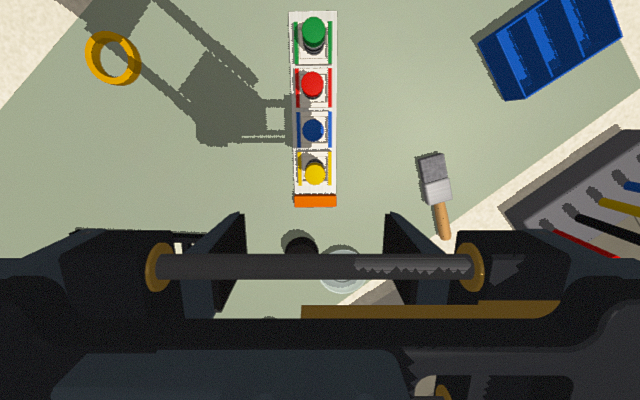

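```bash
python3 -m crank '-1 2.6 -0.9 50 0 0 0; -1 0 0 50 0 0 0; -1 0 0 50 0 0 0; -1 0 0 40 0 0 0; -1 0 0 25 0 0 0; -1 0 0 15 0 0 0; -1 0 0 13 0 0 0; -1 0 0 0 0 0 0; -1 0 0 0 0 0 0' 20
python3 -m crank '1 0 0 0 0 0 0; 1 0 0 0 0 0 0; 1 0 0 0 0 0 0; 1 0 0 0 0 0 0; 1 0 0 0 0 0 0; 1 0 0 0 0 0 0' 20
```

```text
time_s: 5.4
ee_pos: [629.7, 113.3, 54.9]
ee_rot: [179.9, 0.1, 139.9]
force: [0.5, 0.2, 0.6]
gripper_width: 91.5
gripper_force: 0.0
time_s: 6.15
ee_pos: [629.0, 113.3, 53.9]
ee_rot: [-180.0, 0.0, 139.9]
force: [1.4, -0.7, 0.1]
gripper_width: 34.3
gripper_force: 0.0
```

```bash
python3 -m crank '1 0 0 0 0 0 0; 1 0 0 0 0 0 0; 1 0 0 0 0 0 0' 20
python3 -m crank '1 0 0 -10 0 0 0; 1 0 0 -25 0 0 0; 1 0 0 -40 0 0 0; 1 0 0 -40 0 0 0;1 0 0 -15 0 0 0; 1 0 0 0 0 0 0' 20
```

```text
time_s: 6.52
ee_pos: [628.9, 113.3, 53.9]
ee_rot: [-180.0, 0.0, 139.9]
force: [-0.5, -0.1, 0.6]
gripper_width: 29.6
gripper_force: 20.0
time_s: 7.28
ee_pos: [629.2, 113.4, 184.6]
ee_rot: [179.9, 0.1, 139.9]
force: [0.3, -0.4, -2.2]
gripper_width: 29.3
gripper_force: 20.0
```

```bash
python3 -m crank '1 0 0 0 0 0 6; 1 0 0 0 0 0 10.4; 1 0 0 0 0 0 10.4; 1 0 0 0 0 0 10.4; 1 0 0 0 0 0 10.4; 1 0 0 0 0 0 10.4; 1 0 0 0 0 0 10.4; 1 0 0 0 0 0 10.4; 1 0 0 0 0 0 10.4; 1 0 0 0 0 0 3.6'
python3 -m crank '1 -23 10.4 0 0 0 0; 1 -46.1 20.7 0 0 0 0; 1 -46.1 20.7 0 0 0 0; 1 -46.1 20.7 0 0 0 0; 1 -46.1 20.7 0 0 0 0; 1 -46.1 20.7 0 0 0 0; 1 -46.1 20.7 0 0 0 0; 1 -46.1 20.7 0 0 0 0; 1 -23 10.4 0 0 0 0; 1 0 0 0 0 0 0'
python3 -m crank '1 0 0 0 0 0 0; 1 0 0 0 0 0 0'
python3 - <<'E'
from h import *
cv2.imwrite('pics/t1.png',cv2.resize(grab('scene')[0][120:300,140:460],None,fx=2.4,fy=2.4))
E
```

```text
time_s: 8.52
ee_pos: [627.7, 113.1, 181.2]
ee_rot: [-179.8, 0.2, 47.0]
force: [0.1, 0.3, -1.7]
gripper_width: 29.6
gripper_force: 20.0
time_s: 9.78
ee_pos: [497.4, -271.4, 182.6]
ee_rot: [-179.9, 0.1, 47.0]
force: [0.6, -0.3, -1.0]
gripper_width: 29.4
gripper_force: 20.0
time_s: 10.02
ee_pos: [499.6, -268.7, 183.6]
ee_rot: [-180.0, 0.0, 47.2]
force: [-0.7, -0.2, -1.2]
gripper_width: 29.8
gripper_force: 20.0
```

View pics/t1.png

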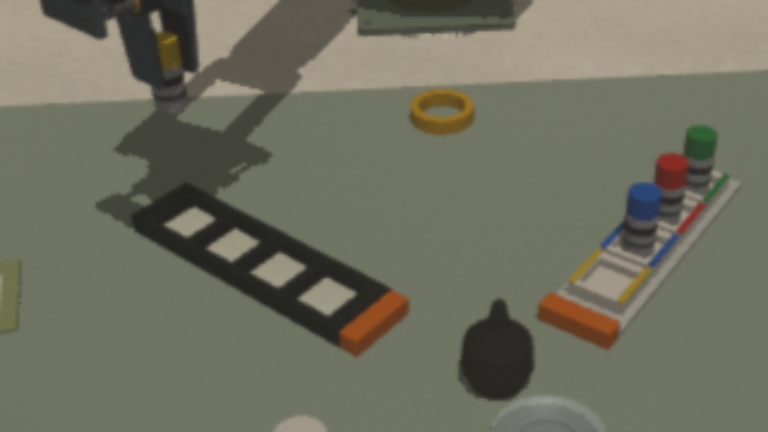

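Yellow is held upright at crop (168,75), and the other three stand undisturbed. Next I lower it, with a slow finish.

```bash
python3 -m crank '1 0 0 30 0 0 0; 1 0 0 40 0 0 0; 1 0 0 30 0 0 0; 1 0 0 18 0 0 0; 1 0 0 8 0 0 0; 1 0 0 0 0 0 0; 1 0 0 4 0 0 0; 1 0 0 0 0 0 0'
python3 -m crank '1 0 0 2 0 0 0; 1 0 0 1.5 0 0 0; 1 0 0 1 0 0 0; 1 0 0 0 0 0 0'
```

```text
time_s: 11.08
ee_pos: [499.9, -269.7, 54.4]
ee_rot: [179.9, -0.0, 47.1]
force: [-0.8, 0.7, -1.1]
gripper_width: 29.5
gripper_force: 20.0
time_s: 11.58
ee_pos: [499.6, -269.6, 49.4]
ee_rot: [-180.0, 0.0, 47.1]
force: [-1.4, 0.2, -1.6]
gripper_width: 29.9
gripper_force: 20.0
```

```bash
python3 -m crank '1 0 0 1 0 0 0; 1 0 0 0 0 0 0; 1 0 0 0 0 0 0'; python3 -m crank '1 0 0 0.7 0 0 0; 1 0 0 0 0 0 0; 1 0 0 0 0 0 0'
```

```text
time_s: 11.95
ee_pos: [499.6, -269.6, 48.5]
ee_rot: [180.0, 0.0, 47.1]
force: [-0.0, 0.3, -1.8]
gripper_width: 29.7
gripper_force: 20.0
time_s: 12.32
ee_pos: [499.7, -269.7, 47.9]
ee_rot: [180.0, -0.0, 47.1]
force: [-0.2, 0.6, -0.2]
gripper_width: 29.1
gripper_force: 20.0
```

```bash
python3 -m crank '-1 0 0 0 0 0 0; -1 0 0 0 0 0 0; -1 0 0 0 0 0 0; -1 0 0 0 0 0 0; -1 0 0 0 0 0 0; -1 0 0 0 0 0 0; -1 0 0 -20 0 0 0; -1 0 0 -40 0 0 0; -1 0 0 -40 0 0 0; -1 0 0 -37 0 0 -2'
python3 -m crank '-1 0 0 0 0 0 -8; -1 0 0 0 0 0 -10.4; -1 0 0 0 0 0 -10.4; -1 0 0 0 0 0 -10.4; -1 0 0 0 0 0 -10.4; -1 0 0 0 0 0 -10.4; -1 0 0 0 0 0 -10.4; -1 0 0 0 0 0 -10.4; -1 0 0 0 0 0 -10.4'
python3 -m crank '-1 12.8 23.4 0 0 0 0; -1 25.6 46.7 0 0 0 0; -1 25.6 46.7 0 0 0 0; -1 25.6 46.7 0 0 0 0; -1 25.6 46.7 0 0 0 0; -1 25.6 46.7 0 0 0 0; -1 25.6 46.7 0 0 0 0; -1 25.6 46.7 0 0 0 0; -1 12.8 23.4 0 0 0 0; -1 0 0 0 0 0 0'
python3 -m crank '-1 0 0 0 0 0 0; -1 0 0 0 0 0 0'
python3 - <<'E'
from h import *
im,*cam=grab('top')
cv2.imwrite('pics/t2.png',cv2.resize(im[120:280,160:480],None,fx=2.4,fy=2.4))
E
```

```text
time_s: 13.58
ee_pos: [499.6, -269.6, 186.2]
ee_rot: [180.0, -0.0, 49.2]
force: [-0.6, -0.2, 0.2]
gripper_width: 91.3
gripper_force: 0.0
time_s: 14.7
ee_pos: [499.5, -269.5, 184.7]
ee_rot: [-180.0, -0.0, 140.7]
force: [0.1, -0.9, 0.3]
gripper_width: 91.2
gripper_force: 0.0
time_s: 15.95
ee_pos: [580.5, 150.5, 184.4]
ee_rot: [-180.0, -0.0, 140.5]
force: [0.1, -0.4, -0.4]
gripper_width: 91.5
gripper_force: 0.0
time_s: 16.2
ee_pos: [580.3, 147.5, 184.8]
ee_rot: [-180.0, 0.0, 140.3]
force: [0.4, -0.4, -0.5]
gripper_width: 91.3
gripper_force: 0.0
```

View pics/t2.png

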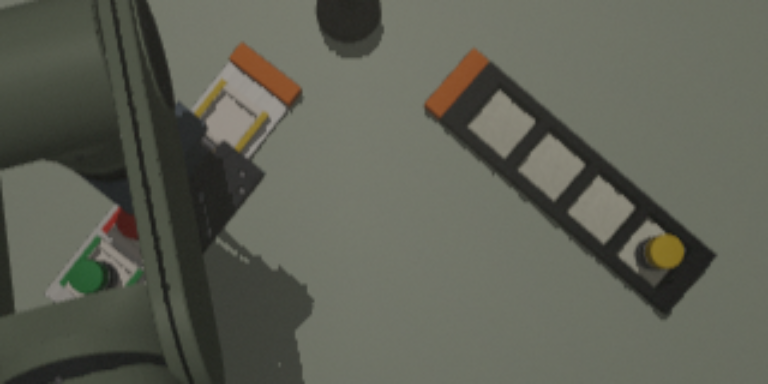

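Yellow stands in the far pocket (crop 660,250). Blue next.

```bash
python3 -m crank '-1 0.5 1 30 0 0 0; -1 0 0 40 0 0 0; -1 0 0 30 0 0 0; -1 0 0 20 0 0 0; -1 0 0 11 0 0 0; -1 0 0 0 0 0 0; -1 0 0 0 0 0 0'
python3 -m crank '1 0 0 0 0 0 0; 1 0 0 0 0 0 0; 1 0 0 0 0 0 0; 1 0 0 0 0 0 0; 1 0 0 0 0 0 0; 1 0 0 0 0 0 0; 1 0 0 0 0 0 0; 1 0 0 0 0 0 0; 1 0 0 0 0 0 0' 20
python3 -m crank '1 0 0 -10 0 0 0; 1 0 0 -25 0 0 0; 1 0 0 -40 0 0 0; 1 0 0 -40 0 0 0;1 0 0 -15 0 0 0; 1 0 0 0 0 0 0' 20
```

```text
time_s: 17.12
ee_pos: [581.5, 149.8, 54.7]
ee_rot: [179.9, 0.1, 140.3]
force: [0.5, -0.2, 0.3]
gripper_width: 91.2
gripper_force: 0.0
time_s: 18.25
ee_pos: [580.7, 149.9, 53.7]
ee_rot: [-180.0, 0.0, 140.3]
force: [0.3, 0.8, -0.6]
gripper_width: 29.4
gripper_force: 20.0
time_s: 19.0
ee_pos: [580.9, 149.9, 184.4]
ee_rot: [179.9, 0.1, 140.3]
force: [0.4, 0.4, -1.3]
gripper_width: 29.8
gripper_force: 20.0
```

```bash
python3 -m crank '1 0 0 0 0 0 6; 1 0 0 0 0 0 10.4; 1 0 0 0 0 0 10.4; 1 0 0 0 0 0 10.4; 1 0 0 0 0 0 10.4; 1 0 0 0 0 0 10.4; 1 0 0 0 0 0 10.4; 1 0 0 0 0 0 10.4; 1 0 0 0 0 0 10.4; 1 0 0 0 0 0 4'
python3 -m crank '1 -19 14.1 0 0 0 0; 1 -37.9 28.3 0 0 0 0; 1 -37.9 28.3 0 0 0 0; 1 -37.9 28.3 0 0 0 0; 1 -37.9 28.3 0 0 0 0; 1 -37.9 28.3 0 0 0 0; 1 -37.9 28.3 0 0 0 0; 1 -37.9 28.3 0 0 0 0; 1 -19 14.1 0 0 0 0; 1 0 0 0 0 0 0'
python3 -m crank '1 0 0 0 0 0 0; 1 0 0 0 0 0 0'
```

```text
time_s: 20.25
ee_pos: [579.5, 149.6, 181.2]
ee_rot: [-179.9, 0.2, 47.0]
force: [-0.1, -0.2, -1.6]
gripper_width: 29.7
gripper_force: 20.0
time_s: 21.5
ee_pos: [539.0, -227.5, 181.4]
ee_rot: [-179.8, 0.1, 47.0]
force: [-0.3, 0.7, -1.4]
gripper_width: 29.7
gripper_force: 20.0
time_s: 21.75
ee_pos: [540.2, -225.2, 183.2]
ee_rot: [-179.9, 0.0, 47.2]
force: [-0.8, 0.1, -0.9]
gripper_width: 29.6
gripper_force: 20.0
```

```bash
python3 -m crank '1 0 0 30 0 0 0; 1 0 0 40 0 0 0; 1 0 0 30 0 0 0; 1 0 0 18 0 0 0; 1 0 0 8 0 0 0; 1 0 0 4 0 0 0; 1 0 0 2 0 0 0; 1 0 0 1.5 0 0 0; 1 0 0 1 0 0 0; 1 0 0 0 0 0 0'
python3 -m crank '1 0 0 0.7 0 0 0; 1 0 0 0 0 0 0; 1 0 0 0 0 0 0'
```

```text
time_s: 23.0
ee_pos: [540.4, -226.5, 49.4]
ee_rot: [180.0, -0.0, 47.1]
force: [-1.5, -0.8, -1.7]
gripper_width: 29.4
gripper_force: 20.0
time_s: 23.38
ee_pos: [540.3, -226.4, 48.6]
ee_rot: [180.0, 0.0, 47.1]
force: [-0.7, 0.3, -1.8]
gripper_width: 29.4
gripper_force: 20.0
```

```bash
python3 -m crank '1 0 0 0.7 0 0 0; 1 0 0 0 0 0 0; 1 0 0 0 0 0 0'; python3 -m crank '1 0 0 0.5 0 0 0; 1 0 0 0 0 0 0; 1 0 0 0 0 0 0'
```

```text
time_s: 23.75
ee_pos: [540.3, -226.4, 47.8]
ee_rot: [180.0, 0.0, 47.1]
force: [-0.4, -0.1, -1.3]
gripper_width: 29.7
gripper_force: 20.0
time_s: 24.12
ee_pos: [540.4, -226.4, 47.7]
ee_rot: [180.0, -0.0, 47.1]
force: [-0.4, -0.1, 2.3]
gripper_width: 29.4
gripper_force: 20.0
```

```bash
python3 -m crank '-1 0 0 0 0 0 0; -1 0 0 0 0 0 0; -1 0 0 0 0 0 0; -1 0 0 0 0 0 0; -1 0 0 0 0 0 0; -1 0 0 0 0 0 0; -1 0 0 -20 0 0 0; -1 0 0 -40 0 0 0; -1 0 0 -40 0 0 0; -1 0 0 -37 0 0 -2'
python3 -m crank '-1 0 0 0 0 0 -8; -1 0 0 0 0 0 -10.4; -1 0 0 0 0 0 -10.4; -1 0 0 0 0 0 -10.4; -1 0 0 0 0 0 -10.4; -1 0 0 0 0 0 -10.4; -1 0 0 0 0 0 -10.4; -1 0 0 0 0 0 -10.4; -1 0 0 0 0 0 -10.4'
python3 -m crank '-1 16.7 19.6 0 0 0 0; -1 33.5 39.2 0 0 0 0; -1 33.5 39.2 0 0 0 0; -1 33.5 39.2 0 0 0 0; -1 33.5 39.2 0 0 0 0; -1 33.5 39.2 0 0 0 0; -1 33.5 39.2 0 0 0 0; -1 33.5 39.2 0 0 0 0; -1 16.7 19.6 0 0 0 0; -1 0 0 0 0 0 0'
python3 -m crank '-1 0 0 0 0 0 0; -1 0 0 0 0 0 0'
python3 - <<'E'
from h import *
im,*cam=grab('wrist')
for c,p in dict(red=(534.7,186.1,70),green=(488.7,227.3,70)).items():
    q=proj(p,*cam)[0]
    for b in blob(im,c,(*q,40))[:2]: print(c,q.round(),b[0],b[1].round(1),cap(b[1],12,cam).round(1))
E
```

```text
time_s: 25.38
ee_pos: [540.3, -226.4, 185.8]
ee_rot: [180.0, -0.0, 49.2]
force: [1.3, -0.7, -0.8]
gripper_width: 91.0
gripper_force: 0.0
time_s: 26.5
ee_pos: [540.2, -226.3, 184.3]
ee_rot: [-180.0, -0.0, 140.7]
force: [0.1, 0.1, -1.0]
gripper_width: 91.0
gripper_force: 0.0
time_s: 27.75
ee_pos: [534.0, 187.6, 184.2]
ee_rot: [-180.0, 0.0, 140.5]
force: [0.2, -0.4, -0.4]
gripper_width: 90.7
gripper_force: 0.0
time_s: 28.0
ee_pos: [534.3, 184.9, 184.4]
ee_rot: [-180.0, 0.0, 140.3]
force: [-0.0, 0.2, 0.4]
gripper_width: 91.3
gripper_force: 0.0
red [316. 196.] 745 [316.8 195.9] [535.7 185.8]
red [316. 196.] 229 [297.7 184.9] [514.  178.3]
green [319. 135.] 718 [319.1 135.5] [489.6 226.8]
green [319. 135.] 208 [296.3 132.4] [473.2 211.6]
```

```bash
python3 -m crank '-1 0 1.4 30 0 0 0; -1 0 0 40 0 0 0; -1 0 0 30 0 0 0; -1 0 0 20 0 0 0; -1 0 0 10.5 0 0 0; -1 0 0 0 0 0 0; -1 0 0 0 0 0 0'
python3 -m crank '1 0 0 0 0 0 0; 1 0 0 0 0 0 0; 1 0 0 0 0 0 0; 1 0 0 0 0 0 0; 1 0 0 0 0 0 0; 1 0 0 0 0 0 0; 1 0 0 0 0 0 0; 1 0 0 0 0 0 0; 1 0 0 0 0 0 0' 20
python3 -m crank '1 0 0 -10 0 0 0; 1 0 0 -25 0 0 0; 1 0 0 -40 0 0 0; 1 0 0 -40 0 0 0;1 0 0 -15 0 0 0; 1 0 0 0 0 0 0' 20
python3 -m crank '1 0 0 0 0 0 6; 1 0 0 0 0 0 10.4; 1 0 0 0 0 0 10.4; 1 0 0 0 0 0 10.4; 1 0 0 0 0 0 10.4; 1 0 0 0 0 0 10.4; 1 0 0 0 0 0 10.4; 1 0 0 0 0 0 10.4; 1 0 0 0 0 0 10.4; 1 0 0 0 0 0 4'
```

```text
time_s: 28.92
ee_pos: [535.8, 187.1, 54.8]
ee_rot: [179.9, 0.1, 140.3]
force: [-0.2, -0.1, -0.8]
gripper_width: 91.0
gripper_force: 0.0
time_s: 30.05
ee_pos: [535.1, 187.1, 53.8]
ee_rot: [-180.0, 0.0, 140.3]
force: [0.6, 0.2, -1.2]
gripper_width: 29.8
gripper_force: 20.0
time_s: 30.8
ee_pos: [535.3, 187.1, 184.4]
ee_rot: [179.9, 0.1, 140.3]
force: [-0.1, -1.1, -1.6]
gripper_width: 29.5
gripper_force: 20.0
time_s: 32.05
ee_pos: [533.9, 186.7, 181.3]
ee_rot: [-179.9, 0.2, 47.0]
force: [0.3, -0.7, -1.3]
gripper_width: 29.5
gripper_force: 20.0
```

```bash
python3 -m crank '1 -15 17.8 0 0 0 0; 1 -29.9 35.6 0 0 0 0; 1 -29.9 35.6 0 0 0 0; 1 -29.9 35.6 0 0 0 0; 1 -29.9 35.6 0 0 0 0; 1 -29.9 35.6 0 0 0 0; 1 -29.9 35.6 0 0 0 0; 1 -29.9 35.6 0 0 0 0; 1 -15 17.8 0 0 0 0; 1 0 0 0 0 0 0'
python3 -m crank '1 0 0 0 0 0 0; 1 0 0 0 0 0 0'
python3 -m crank '1 0 0 30 0 0 0; 1 0 0 40 0 0 0; 1 0 0 30 0 0 0; 1 0 0 18 0 0 0; 1 0 0 8 0 0 0; 1 0 0 4 0 0 0; 1 0 0 2 0 0 0; 1 0 0 1.5 0 0 0; 1 0 0 1 0 0 0; 1 0 0 0 0 0 0'
```

```text
time_s: 33.3
ee_pos: [580.4, -182.8, 182.1]
ee_rot: [-179.8, 0.1, 47.0]
force: [0.4, 0.6, -1.6]
gripper_width: 29.6
gripper_force: 20.0
time_s: 33.55
ee_pos: [580.9, -180.5, 183.7]
ee_rot: [-180.0, -0.0, 47.2]
force: [0.8, 0.1, -1.7]
gripper_width: 29.5
gripper_force: 20.0
time_s: 34.8
ee_pos: [581.2, -182.1, 49.5]
ee_rot: [180.0, -0.0, 47.1]
force: [-0.1, -0.5, -0.6]
gripper_width: 29.8
gripper_force: 20.0
```

```bash
python3 -m crank '1 0 0 0.8 0 0 0; 1 0 0 0.7 0 0 0; 1 0 0 0 0 0 0; 1 0 0 0 0 0 0'; python3 -m crank '1 0 0 0.5 0 0 0; 1 0 0 0 0 0 0; 1 0 0 0 0 0 0'
```

```text
time_s: 35.3
ee_pos: [581.1, -182.0, 47.8]
ee_rot: [180.0, 0.0, 47.1]
force: [-0.3, 0.6, -1.7]
gripper_width: 29.8
gripper_force: 20.0
time_s: 35.67
ee_pos: [581.1, -182.1, 47.8]
ee_rot: [180.0, -0.0, 47.1]
force: [-0.2, -0.4, 3.3]
gripper_width: 29.0
gripper_force: 20.0
```

```bash
python3 -m crank '-1 0 0 0 0 0 0; -1 0 0 0 0 0 0; -1 0 0 0 0 0 0; -1 0 0 0 0 0 0; -1 0 0 0 0 0 0; -1 0 0 0 0 0 0; -1 0 0 -20 0 0 0; -1 0 0 -40 0 0 0; -1 0 0 -40 0 0 0; -1 0 0 -37 0 0 -2'
python3 -m crank '-1 0 0 0 0 0 -8; -1 0 0 0 0 0 -10.4; -1 0 0 0 0 0 -10.4; -1 0 0 0 0 0 -10.4; -1 0 0 0 0 0 -10.4; -1 0 0 0 0 0 -10.4; -1 0 0 0 0 0 -10.4; -1 0 0 0 0 0 -10.4; -1 0 0 0 0 0 -10.4'
python3 -m crank '-1 20.8 16 0 0 0 0; -1 41.5 32 0 0 0 0; -1 41.5 32 0 0 0 0; -1 41.5 32 0 0 0 0; -1 41.5 32 0 0 0 0; -1 41.5 32 0 0 0 0; -1 41.5 32 0 0 0 0; -1 41.5 32 0 0 0 0; -1 20.8 16 0 0 0 0; -1 0 0 0 0 0 0'
python3 -m crank '-1 0 0 0 0 0 0; -1 0 0 0 0 0 0'
```

```text
time_s: 36.92
ee_pos: [581.1, -182.0, 185.9]
ee_rot: [180.0, -0.0, 49.2]
force: [0.6, -0.4, -1.2]
gripper_width: 91.3
gripper_force: 0.0
time_s: 38.05
ee_pos: [581.0, -182.0, 184.3]
ee_rot: [-180.0, -0.0, 140.7]
force: [-0.2, 0.3, 0.9]
gripper_width: 91.2
gripper_force: 0.0
time_s: 39.3
ee_pos: [488.3, 228.5, 184.3]
ee_rot: [-180.0, 0.0, 140.5]
force: [-0.3, 0.0, -0.3]
gripper_width: 91.2
gripper_force: 0.0
time_s: 39.55
ee_pos: [489.0, 225.9, 184.3]
ee_rot: [-180.0, 0.0, 140.3]
force: [0.5, 0.3, 0.2]
gripper_width: 91.0
gripper_force: 0.0
```

```bash
python3 -m crank '-1 0.5 0.5 30 0 0 0; -1 0 0 40 0 0 0; -1 0 0 30 0 0 0; -1 0 0 20 0 0 0; -1 0 0 10.5 0 0 0; -1 0 0 0 0 0 0; -1 0 0 0 0 0 0'
python3 -m crank '1 0 0 0 0 0 0; 1 0 0 0 0 0 0; 1 0 0 0 0 0 0; 1 0 0 0 0 0 0; 1 0 0 0 0 0 0; 1 0 0 0 0 0 0; 1 0 0 0 0 0 0; 1 0 0 0 0 0 0; 1 0 0 0 0 0 0' 20
python3 -m crank '1 0 0 -10 0 0 0; 1 0 0 -25 0 0 0; 1 0 0 -40 0 0 0; 1 0 0 -40 0 0 0;1 0 0 -15 0 0 0; 1 0 0 0 0 0 0' 20
python3 -m crank '1 0 0 0 0 0 6; 1 0 0 0 0 0 10.4; 1 0 0 0 0 0 10.4; 1 0 0 0 0 0 10.4; 1 0 0 0 0 0 10.4; 1 0 0 0 0 0 10.4; 1 0 0 0 0 0 10.4; 1 0 0 0 0 0 10.4; 1 0 0 0 0 0 10.4; 1 0 0 0 0 0 4'
```

```text
time_s: 40.42
ee_pos: [489.5, 227.7, 54.7]
ee_rot: [179.9, 0.1, 140.3]
force: [-0.4, 0.5, -0.5]
gripper_width: 91.3
gripper_force: 0.0
time_s: 41.55
ee_pos: [488.8, 227.7, 53.8]
ee_rot: [180.0, 0.0, 140.3]
force: [0.3, 0.2, -1.1]
gripper_width: 29.9
gripper_force: 20.0
time_s: 42.3
ee_pos: [488.8, 227.7, 184.3]
ee_rot: [179.9, 0.0, 140.3]
force: [0.5, 0.1, -1.0]
gripper_width: 29.4
gripper_force: 20.0
time_s: 43.55
ee_pos: [487.5, 227.1, 181.4]
ee_rot: [-179.9, 0.3, 47.0]
force: [0.4, 1.0, -2.3]
gripper_width: 29.9
gripper_force: 20.0
```

```bash
python3 -m crank '1 -11.1 21.7 0 0 0 0; 1 -22.2 43.3 0 0 0 0; 1 -22.2 43.3 0 0 0 0; 1 -22.2 43.3 0 0 0 0; 1 -22.2 43.3 0 0 0 0; 1 -22.2 43.3 0 0 0 0; 1 -22.2 43.3 0 0 0 0; 1 -22.2 43.3 0 0 0 0; 1 -11.1 21.7 0 0 0 0; 1 0 0 0 0 0 0'
python3 -m crank '1 0 0 0 0 0 0; 1 0 0 0 0 0 0'
python3 -m crank '1 0 0 30 0 0 0; 1 0 0 40 0 0 0; 1 0 0 30 0 0 0; 1 0 0 18 0 0 0; 1 0 0 8 0 0 0; 1 0 0 4 0 0 0; 1 0 0 2 0 0 0; 1 0 0 1.5 0 0 0; 1 0 0 1 0 0 0; 1 0 0 0 0 0 0'
python3 -m crank '1 0 0 0.8 0 0 0; 1 0 0 0.7 0 0 0; 1 0 0 0 0 0 0; 1 0 0 0 0 0 0'
```

```text
time_s: 44.8
ee_pos: [621.4, -139.1, 181.8]
ee_rot: [-179.8, 0.1, 47.0]
force: [-0.0, -0.2, -1.6]
gripper_width: 29.8
gripper_force: 20.0
time_s: 45.05
ee_pos: [621.5, -136.6, 183.8]
ee_rot: [-180.0, 0.0, 47.2]
force: [-0.4, 0.4, -1.3]
gripper_width: 29.7
gripper_force: 20.0
time_s: 46.3
ee_pos: [622.0, -138.2, 49.5]
ee_rot: [180.0, -0.0, 47.1]
force: [-0.6, -0.0, -1.4]
gripper_width: 29.6
gripper_force: 20.0
time_s: 46.8
ee_pos: [621.9, -138.2, 47.8]
ee_rot: [180.0, 0.0, 47.1]
force: [-0.7, 0.6, -1.3]
gripper_width: 29.5
gripper_force: 20.0
```

```bash
python3 -m crank '1 0 0 0.5 0 0 0; 1 0 0 0 0 0 0; 1 0 0 0 0 0 0'
python3 -m crank '-1 0 0 0 0 0 0; -1 0 0 0 0 0 0; -1 0 0 0 0 0 0; -1 0 0 0 0 0 0; -1 0 0 0 0 0 0; -1 0 0 0 0 0 0; -1 0 0 -20 0 0 0; -1 0 0 -40 0 0 0; -1 0 0 -40 0 0 0; -1 0 0 -40 0 0 0'
python3 -m crank '-1 -20 0 -20 0 0 0; -1 -45 0 0 0 0 0; -1 -45 0 0 0 0 0; -1 -45 0 0 0 0 0; -1 -45 0 0 0 0 0; -1 -45 0 0 0 0 0; -1 -45 0 0 0 0 0; -1 -45 0 0 0 0 0; -1 -20 0 0 0 0 0; -1 0 0 0 0 0 0'
python3 - <<'E'
from h import *
im=grab('scene')[0][120:300,140:460]; im2=grab('top')[0][120:280,320:480]
cv2.imwrite('pics/f.png',np.hstack([cv2.resize(im,(480,270)),cv2.resize(im2,(270,270))]))
E
```

```text
time_s: 47.18
ee_pos: [622.0, -138.2, 47.8]
ee_rot: [180.0, -0.0, 47.1]
force: [-0.9, 1.7, 3.3]
gripper_width: 29.8
gripper_force: 20.0
time_s: 48.42
ee_pos: [621.8, -138.1, 188.6]
ee_rot: [180.0, 0.0, 47.1]
force: [1.1, -0.5, -0.2]
gripper_width: 91.0
gripper_force: 0.0
time_s: 49.68
ee_pos: [379.3, -398.8, 206.9]
ee_rot: [-179.9, -0.0, 47.0]
force: [-0.0, 1.2, -0.2]
gripper_width: 91.2
gripper_force: 0.0
```

View pics/f.png

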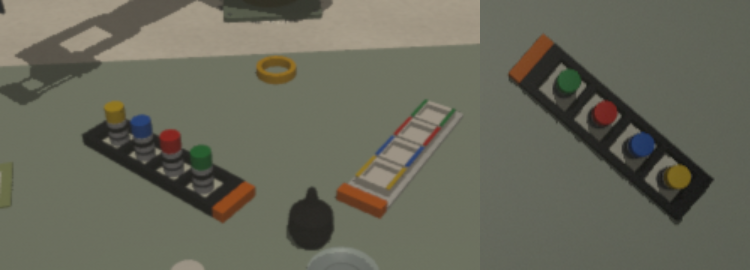

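All four stand upright in their pockets. From the orange end the order is green, red, blue, yellow, with yellow farthest. The incoming rack is empty and the arm is clear.

```bash
python3 -c "
from workcell import env
print(env.job_done())"
```

```text
the job is handed in; nothing more can be done
None
```

All four objectives are standing upright and released in the outgoing rack in reverse order (yellow farthest from the orange block, then blue, red, green), and the job was handed in at about 50 s; no verdict came back.

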